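# Sweep loose screw caps off the sorting stand into the tray

## Robot

A 7-joint arm with a two-finger parallel gripper is mounted at the origin on the work surface. World frame = base frame: x ahead of the robot, y to its left, z up, the work surface at z = 0. Lengths are in m, angles in rad, forces in N, time in s.
With the tool pointing down it reaches from about 0.425 to 0.95 m from the base axis. Payload 4.7 kg.
Tool frame: the origin (TCP) lies on the centre line of the jaws, within the pads' length; the fingertips stand robot.nose_length ahead of it and the grasp point (between the pads) lies 8 mm behind it (robot.nose_length is the distance from the TCP to the fingertips, in m); z points along the fingers, y is the line along which they close (so a half turn about z gives the same grasp; the last joint's range is limited). The gripper opens to 85 mm and grips with 20 to 120 N. Pads are 22 mm wide; open, the fingers measure 114 mm over their backs; the gripper's body (76 mm by 85 mm) begins 54 mm behind the grasp point. The pads swing forward as they close: fully open they stand 13 mm farther back than shut.
Start: joints at [1.109, 0.469, -0.049, 1.532, 0.024, 1.141, -0.082], TCP at [0.283, -0.613, 0.242] pointing down, gripper open.
Joint ranges: [-2.59, 2.59], [-0.33, 1.99], [-1.39, 1.29], [0.1, 2.45], [-1.04, 4.18], [0.21, 1.99], [-2.66, 2.66]. Speed limits (rad/s): [2.57, 2.57, 3.14, 3.14, 3.14, 3.14, 3.14].

## Interface

Orientations are given as [roll, pitch, yaw] about the fixed x, y, z axes, in that order (R = Rz(yaw) Ry(pitch) Rx(roll)).
In Python, from plant import robot gives the robot as it stands. Calls block until the motion is done:
- robot.goto(position, orientation): joint-space move of the TCP to a pose.
- robot.move_straight(position, vel=0.15, attitude=None, contact_N=None): straight line of the TCP; attitude=None keeps the orientation; vel is the mean speed in m/s. With contact_N (N) it stops when the force on the tool has changed by that much, and returns True; else False.
- robot.move_joints(angles): joint-space move.
- robot.grip(opening, strength=None): opening from 0.0 (shut) to 1.0 (fully open); strength is the grip in N (None keeps the last); returns when the fingers have stopped.
- robot.sleep(seconds).
- robot.inverse_kinematics(position, orientation): joint angles nearest the present ones, or None.
- robot.sense(): the state.
- robot.grab_frame(name): name is "side" or "top"; returns a dict with "image" (400x640x3 uint8, red, green, blue), "range_z" (400x640 float32, m along the optical axis (not along the pixel's ray), 0 where there is no reading), "fx", "fy", "cx", "cy" (pixels), "dist_coeffs" ([k1, k2, p1, p2, k3] as OpenCV has them; the pictures are not rectified), "R" (3x3) and "t" (3): a world point X has camera coordinates R X + t. Camera axes: x right, y down, z forward; pixel columns grow to the right and rows downward; lengths in m; the calibration is good to about 2 mm. A picture is of the moment at which its call begins.
A pose or a line that the arm cannot do raises robot.IKError and nothing moves.
- robot.close_job(): hands the job in; it is judged then, once.
The state is a dict: "t": time; "joint_pos": joint angles; "joint_velocities": joint speeds; "effort": joint torques, N m; "tcp_pos": TCP position; "tcp_rot": TCP orientation; "wrist_force": force on the tool from outside, world axes, zero at the start; "torque": the same for the moment, N m; "opening": opening from 0.0 (shut) to 1.0 (fully open); "gripper_force": force on a finger pad.
Only numpy, scipy, OpenCV 4.12 (cv2) and the standard library are available. Lean on these libraries where they do the work, as an engineer would, in place of code of your own. Each camera call takes 0.05 s, during which the arm holds its last target. There are 200 camera calls.

## Task

Clear the sorting stand: with the fingertips, gently sweep the three loose black screw caps along the stand and off its open end into the steel tray, so that all three lie in the tray. Do not pinch or lift the caps, and leave the two capped vials standing where they are on the stand.

Things in the scene. Friction and masses are not known exactly. Their poses are not given: they have to be found in the camera images.
- stand: fixed white sorting stand: flat top 260 x 260 mm, its surface 40 mm above the bench. Origin on the bench under the centre of the stand, z up. Along the two edges at x = +-126 mm of its own frame run low rims (8 mm wide, 10 mm high above the top, inner faces at x = +-122 mm); the two ends at y = +-130 mm are open, without rim. The top plate is 8 mm thick and overhangs its 200 mm long foot by 30 mm at each open end
- tray: fixed open steel tray, 260 mm along its x, 110 mm along its y, 28 mm high, walls and floor 3 mm; origin at the centre of its underside on the bench, axes parallel to the stand's. It stands at one open end of the stand (either the +y or the -y end), its centre 170 mm from the stand's centre along the stand's y, one long wall tucked 15 mm under the overhang, so that a cap pushed off that end falls into it
- slide_box: fixed closed grey slide box with a flat lid, 224 x 114 mm, 28 mm high, origin at the centre of its underside; it stands at the other open end of the stand, its centre 170 mm from the stand's centre. Nothing belongs on it
- cap_1_center (a point): black plastic screw cap, a plain disc 32 mm in diameter and 16 mm high, about 20 g, loose, lying flat on the stand's top; this point is its centre, half-way up (8 mm above the stand's top). At least 70 mm between the centres of any two caps and at least 45 mm to the centre of either vial
- cap_2_center (a point): black plastic screw cap, a plain disc 32 mm in diameter and 16 mm high, about 20 g, loose, lying flat on the stand's top; this point is its centre, half-way up (8 mm above the stand's top). At least 70 mm between the centres of any two caps and at least 45 mm to the centre of either vial
- cap_3_center (a point): black plastic screw cap, a plain disc 32 mm in diameter and 16 mm high, about 20 g, loose, lying flat on the stand's top; this point is its centre, half-way up (8 mm above the stand's top). At least 70 mm between the centres of any two caps and at least 45 mm to the centre of either vial
- vial_1: small amber glass vial with a black screw cap, 25 mm in diameter, 50 mm high, about 35 g, loose, standing upright on the stand's top near the centre line half-way between the two rims (within 8 mm of it); origin at the centre of its underside, z up. To be left standing where it is
- vial_2: small amber glass vial with a black screw cap, 25 mm in diameter, 50 mm high, about 35 g, loose, standing upright on the stand's top near the centre line half-way between the two rims (within 8 mm of it); origin at the centre of its underside, z up. To be left standing where it is

How it is judged:
By the outcome, as a careful person would: the job done as asked, in the order asked, and still so for the second after the job is handed in, with the robot touching nothing.
It also fails if it takes over 51 s, if anything falls off the work surface, if the arm or the gripper's body presses on something with over 40 N, if the wrist force passes 120 N, or if a joint passes its speed limit or range.

## Working session

There is one attempt and no reset: what is moved stays moved. The work goes in short steps, each a Python script; the robot and the scene stay as the last script left them, time stands still between calls to the robot, and variables do not carry over. Pictures are saved under pics/ and viewed, at most 10 in all, crops included, and the job is handed in when it is done.

```bash
mkdir -p pics
python3 - <<'E'
from plant import robot
import cv2,numpy as np
for n in("top","side"):
    f=robot.grab_frame(n); cv2.imwrite(f"pics/{n}0.png",f["image"][:,:,::-1]); np.save(f"pics/{n}0.npy",f,allow_pickle=True)
    print(n,f["fx"],f["cx"],f["cy"],f["dist_coeffs"],(-f["R"].T@f["t"]).round(3),f["R"].round(2).tolist())
print(robot.nose_length,robot.sense()["t"],robot.sense()["tcp_rot"])
E
```

```text
top 457.0913964451757 313.4054282194949 198.27588627701047 [-0.03045288  0.          0.          0.          0.        ] [ 0.482 -0.001  0.863] [[-0.02, -1.0, -0.02], [-1.0, 0.02, -0.09], [0.09, 0.02, -1.0]]
side 378.99235882805516 316.665292672164 198.01368540228557 [-0.07547656  0.          0.          0.          0.        ] [ 0.347 -0.449  0.455] [[0.91, -0.42, 0.0], [-0.25, -0.55, -0.79], [0.33, 0.72, -0.61]]
0.011 0.1 [-3.13984728e+00  7.65540321e-05  4.32799655e-01]
```

View pics/top0.png

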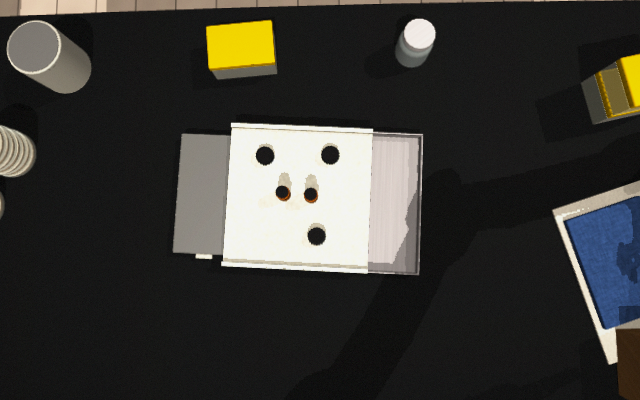

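View pics/side0.png

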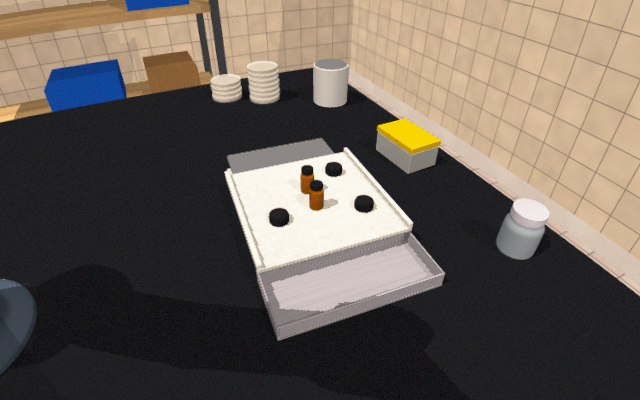

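Top view: caps at about (265,155), (330,154) and (316,235); vial caps at (282,192) and (310,194). The tray is on the right (world -y) and the slide box on the left. Next I convert these to positions.

```bash
cat > h.py <<'E'
import cv2,numpy as np
def world(f,uv,z):
    K=np.array([[f["fx"],0,f["cx"]],[0,f["fy"],f["cy"]],[0,0,1]])
    p=cv2.undistortPoints(np.float64([[uv]]),K,np.float64(f["dist_coeffs"]))[0,0]
    c=-f["R"].T@f["t"]; d=f["R"].T@np.array([p[0],p[1],1]); return c+d*(z-c[2])/d[2]
E
python3 - <<'E'
from h import *
f=np.load("pics/top0.npy",allow_pickle=True).item(); im=f["image"]
g=im.min(2); m=((im.max(2)<60)*255).astype(np.uint8); m[:, :228]=0; m[:,366:]=0; m[:134]=0; m[258:]=0
n,l,s,c=cv2.connectedComponentsWithStats(m)
for i in range(1,n):
    if s[i,4]>30:
        z=.09 if 180<c[i][1]<210 else .056
        print(c[i].round(1),s[i],world(f,c[i],z).round(4))
# stand top: white
w=((im.min(2)>225)*255).astype(np.uint8)
cs=max(cv2.findContours(w,cv2.RETR_EXTERNAL,cv2.CHAIN_APPROX_NONE)[0],key=cv2.contourArea)
b=cv2.boxPoints(cv2.minAreaRect(cs)); print(b)
q=np.array([world(f,p,.047) for p in b]); print(q.round(4),q.mean(0),[np.linalg.norm(q[i]-q[i-1]) for i in range(4)])
a=cv2.approxPolyDP(cs,6,True)[:,0]; print(a.tolist(),[world(f,p,.047)[:2].round(4).tolist() for p in a])
E
python3 -c "
import cv2;i=cv2.imread('pics/top0.png')[110:285,165:430];cv2.imwrite('pics/c.png',cv2.resize(i,None,fx=3,fy=3,interpolation=2))"
```

```text
[264.5 155.3] [256 147  18  18 251] [0.6363 0.0997 0.056 ]
[329.7 154.5] [321 146  18  18 240] [ 0.635  -0.0172  0.056 ]
[281.6 191.5] [276 186  12  12 116] [0.5665 0.0669 0.09  ]
[310.  193.5] [304 188  13  12 107] [0.562  0.0184 0.09  ]
[316.1 235.6] [308 228  17  17 225] [0.4909 0.0099 0.056 ]
[[222.79877 257.75705]
 [229.78412 127.36345]
 [373.6391  135.06998]
 [366.65375 265.46356]]
[[ 0.4547  0.177   0.047 ]
 [ 0.6912  0.1642  0.047 ]
 [ 0.6708 -0.0978  0.047 ]
 [ 0.4367 -0.0783  0.047 ]] [0.56333637 0.041272   0.047     ] [np.float64(0.2559317653658392), np.float64(0.2368802223454938), np.float64(0.26277541739854954), np.float64(0.23485441903832444)]
[[233, 129], [223, 257], [366, 264], [371, 135]] [[0.688, 0.1583], [0.456, 0.1766], [0.4393, -0.0772], [0.671, -0.093]]
```

View pics/c.png

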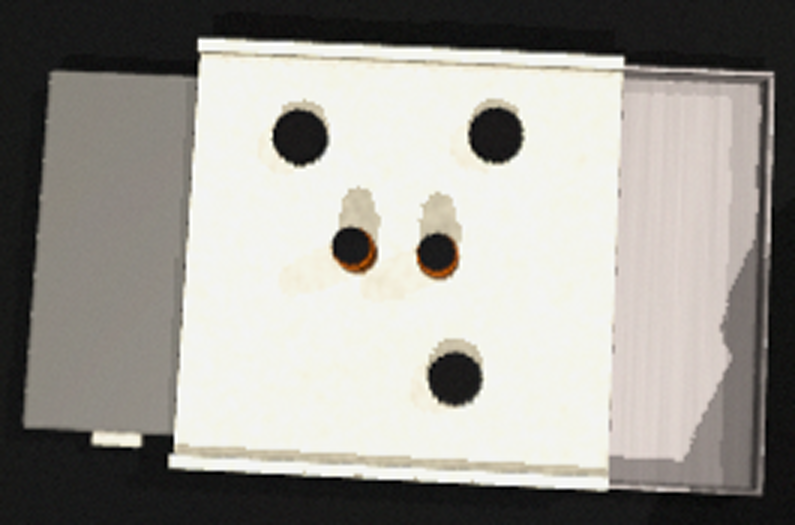

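The crop shows rim outer corners at about (231,123), (373,129), (368,273) and (222,266). The stand centre is near (0.563, 0.041) and it is turned about -4°. Vials, caps and sizes agree with that, and the tray is at the -y end. My plan is to cradle each cap between two slightly open fingertips and push, starting with cap 2. I will probe the surface height before the first push.

```bash
cat >> h.py <<'E'
from plant import robot
def setup(cap,end):
    """cap -> end: desired cap-centre travel; returns start, end TCP xy and yaw options"""
    cap,end=np.array(cap),np.array(end); d=(end-cap)/np.linalg.norm(end-cap)
    y=np.arctan2(d[1],d[0]); return cap-d*.040,end-d*.0235,y
def yaw_ok(s,y):
    best=None
    for k in (y,y+np.pi):
        k=(k+np.pi)%(2*np.pi)-np.pi
        q=robot.inverse_kinematics([*s,.15],[np.pi,0,k])
        if q is not None:
            c=np.abs(np.array(q)-robot.sense()["joint_pos"]).max()
            if best is None or c<best[0]: best=(c,k)
    return best[1]
def look(n,cam="top"):
    f=robot.grab_frame(cam); cv2.imwrite(f"pics/{n}.png",f["image"][:,:,::-1]); np.save(f"pics/{n}.npy",f,allow_pickle=True)
E
python3 - <<'E'
from h import *
f=np.load("pics/top0.npy",allow_pickle=True).item()
print([world(f,p,.05)[:2].round(4).tolist() for p in((231,123),(373,129),(367.7,273.3),(221.7,266))])
s,e,y=setup((.635,-.0172),(.600,-.118)); k=yaw_ok(s,y); print(s,e,y,k)
robot.grip(.24)
robot.goto([*s,.15],[np.pi,0,k]); 
robot.move_straight([*s,.075],vel=.15)
hit=robot.move_straight([*s,.045],vel=.03,contact_N=3)
st=robot.sense(); print(hit,st["tcp_pos"],st["opening"],st["t"],st["wrist_force"],st["joint_pos"])
look("p1","side")
E
```

```text
[[0.6985, 0.1614], [0.6813, -0.0966], [0.4232, -0.0795], [0.4403, 0.1783]]
[0.64812047 0.02058695] [ 0.60770827 -0.09580017] -1.9049943710604 1.2365982825293926
True [0.64796656 0.0205513  0.05126746] 0.2437347177903603 4.75 [-0.18268568 -0.15336101  5.10612646] [ 0.27103262  0.69614559 -0.53101372  1.73011658  0.4512719   0.84067072
 -0.79963643]
```

View pics/p1.png

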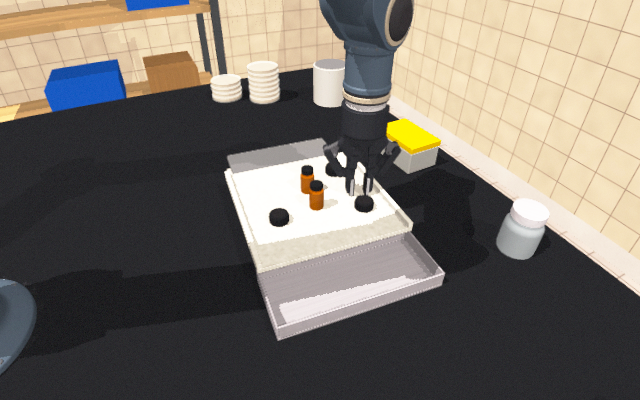

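The side view shows the fingertips straddling the lane behind cap 2 (364,204), with the vials at (307,180) and (317,195) clear. Contact came at TCP z = 0.051, as expected. I push 3 mm above that.

Run:
```python
from h import *
s,e,y=setup((.635,-.0172),(.600,-.118))
robot.move_straight([*s,.0545],vel=.05)
robot.move_straight([*e,.0545],vel=.06)
p=robot.sense(); print(p["wrist_force"],p["t"])
robot.move_straight([*(e+np.array([.004,.012])),.06],vel=.08)
robot.move_straight([*(e+np.array([.004,.012])),.14],vel=.25)
look("p2t");look("p2s","side"); print(robot.sense()["t"])
a=cv2.imread("pics/p2t.png")[100:300,160:440];b=cv2.imread("pics/p2s.png")[120:340,200:480]
b=b[:200]
cv2.imwrite("pics/p2.png",cv2.resize(np.vstack([a,cv2.imread("pics/p2s.png")[140:340,200:480]]),None,fx=1.4,fy=1.4))
```

```text
[0.33054162 0.37530137 0.187699  ] 7.25
8.1417
```

View pics/p2.png

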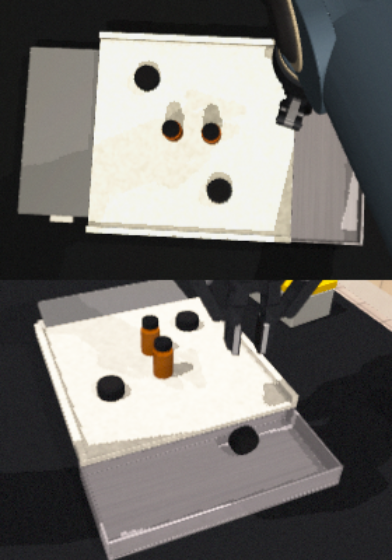

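The cap 2 crop shows it has dropped into the tray at (243,440); the vials and the other caps are untouched. Cap 3 is next, then cap 1.

Run:
```python
from h import *
for cap,end in (((.4909,.0099),(.483,-.111)),((.6363,.0997),(.641,-.124))):
    s,e,y=setup(cap,end); k=yaw_ok(s,y); d=np.array([np.cos(y),np.sin(y)])
    p=robot.sense()["tcp_pos"]
    robot.move_straight([p[0],p[1],.15],vel=.2)
    robot.goto([*s,.15],[np.pi,0,k])
    robot.move_straight([*s,.075],vel=.2)
    hit=robot.move_straight([*s,.0545],vel=.05,contact_N=4)
    print(hit,robot.sense()["tcp_pos"],k)
    if hit: break
    robot.move_straight([*e,.0545],vel=.065)
    robot.move_straight([*(e-.012*d),.06],vel=.08)
    robot.move_straight([*(e-.012*d),.15],vel=.25)
    print(robot.sense()["t"])
robot.goto([.40,-.45,.30],[np.pi,0,k])
look("p3t");look("p3s","side"); print(robot.sense()["t"])
cv2.imwrite("pics/p3.png",cv2.resize(np.vstack([cv2.imread("pics/p3t.png")[100:300,160:440],cv2.imread("pics/p3s.png")[140:340,200:480]]),None,fx=1.4,fy=1.4))
```

```text
False [0.49345375 0.04993016 0.05441117] 1.5055458299845954
13.3083
False [0.63537215 0.13977522 0.05428334] 1.5918035177042213
20.3417
22.125
```

View pics/p3.png

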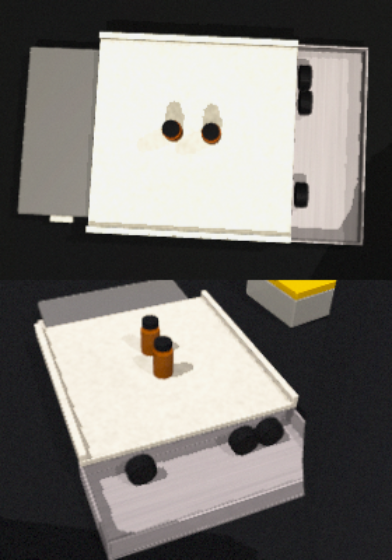

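Run:
```python
from h import *
robot.sleep(1); look("p4t")
for n in("p3t","p4t"):
    f=np.load(f"pics/{n}.npy",allow_pickle=True).item(); im=f["image"]
    m=((im.max(2)<50)*255).astype(np.uint8); m[:,:373-2]=0; m[:,390:]=0; m[:140]=0; m[255:]=0
    k,l,s,c=cv2.connectedComponentsWithStats(m)
    for i in range(1,k):
        if s[i,4]>30:
            v,u=np.where(l==i); C=-f["R"].T@f["t"]; zs=[]
            for a,b in zip(u,v):
                r=f["range_z"][b,a]; w=world(f,(a,b),0.); t=r/((f["R"]@w+f["t"])[2]); zs.append(C+(w-C)*t)
            zs=np.array(zs); print(n,c[i].round(1),s[i].tolist(),np.percentile(zs,[5,50,95],axis=0).round(3).tolist())
```

```text
p3t [377.1 163.9] [373, 147, 10, 35, 303] [[0.593, -0.112, 0.013], [0.622, -0.104, 0.032], [0.65, -0.098, 0.035]]
p3t [374.7 238.5] [371, 230, 9, 18, 140] [[0.47, -0.103, 0.024], [0.485, -0.096, 0.032], [0.498, -0.089, 0.036]]
p4t [377.1 164. ] [373, 147, 10, 35, 302] [[0.593, -0.112, 0.015], [0.622, -0.104, 0.031], [0.65, -0.098, 0.035]]
p4t [374.7 238.5] [371, 230, 9, 18, 140] [[0.47, -0.102, 0.025], [0.485, -0.096, 0.032], [0.498, -0.089, 0.036]]
```

```bash
python3 -c "
from plant import robot
print(robot.close_job())"
```

```text
the job is handed in; nothing more can be done
None
```

All three caps were swept off the stand and are at rest on the tray floor, standing on edge rather than lying flat; both vials still stand where they were, and the job was handed in at about 23 s.

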